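Find the rattling parts case and hold it out

TASK

Three sealed grey parts cases stand on the bench; in one of them the steel core has come loose. Pick the cases up one at a time and shake them or rock them end to end until you find the one that rattles; stand those that do not rattle upright on the bench again and leave the other things on the bench alone. Hold the rattling case up, level and still with its lid upward, about 20 cm above the middle of the dark rubber pad, and finish while still holding it there.

Things in the scene. Friction and masses are not known exactly. Their poses are not given: they have to be found in the camera images.
- case_a_center (a point): centre (half-way up, 23 mm above the underside) of a sealed plain grey parts case, 110 mm long (its x axis) x 50 mm wide (y) x 46 mm high, 0.35 to 0.47 kg; z points out of the lid. It stands on the bench and is gripped across its width. Under a clear sealed lengthwise slot in the lid (84x14 mm) a bright steel core shows. The three cases look alike.
- case_a_core (a joint): where the steel core sits along its crowned track in this case, rad (1 rad = 100 mm): 0 middle (all start near it), +0.284 the case's +x end, -0.284 its -x end. In two cases it is packed tight and stays within about 0.05 of the middle; in one it is loose and, once shaken or tilted lengthwise, runs to an end with a knock that can be felt and seen through the slot.
- case_a: the same case, origin at the centre of its underside. If its core (0.12 kg) is loose, slight friction keeps it in the middle until the long axis tilts by more than about 10 degrees or the case is shaken lengthwise; it then runs to the lower end and stays there on a level case until tipped more than about 25 degrees the other way.
- case_b_center (a point): centre (half-way up, 23 mm above the underside) of a sealed plain grey parts case, 110 mm long (its x axis) x 50 mm wide (y) x 46 mm high, 0.35 to 0.47 kg; z points out of the lid. It stands on the bench and is gripped across its width. Under a clear sealed lengthwise slot in the lid (84x14 mm) a bright steel core shows. The three cases look alike.
- case_b_core (a joint): where the steel core sits along its crowned track in this case, rad (1 rad = 100 mm): 0 middle (all start near it), +0.284 the case's +x end, -0.284 its -x end. In two cases it is packed tight and stays within about 0.05 of the middle; in one it is loose and, once shaken or tilted lengthwise, runs to an end with a knock that can be felt and seen through the slot.
- case_b: the same case, origin at the centre of its underside. If its core (0.12 kg) is loose, slight friction keeps it in the middle until the long axis tilts by more than about 10 degrees or the case is shaken lengthwise; it then runs to the lower end and stays there on a level case until tipped more than about 25 degrees the other way.
- case_c_center (a point): centre (half-way up, 23 mm above the underside) of a sealed plain grey parts case, 110 mm long (its x axis) x 50 mm wide (y) x 46 mm high, 0.35 to 0.47 kg; z points out of the lid. It stands on the bench and is gripped across its width. Under a clear sealed lengthwise slot in the lid (84x14 mm) a bright steel core shows. The three cases look alike.
- case_c_core (a joint): where the steel core sits along its crowned track in this case, rad (1 rad = 100 mm): 0 middle (all start near it), +0.284 the case's +x end, -0.284 its -x end. In two cases it is packed tight and stays within about 0.05 of the middle; in one it is loose and, once shaken or tilted lengthwise, runs to an end with a knock that can be felt and seen through the slot.
- case_c: the same case, origin at the centre of its underside. If its core (0.12 kg) is loose, slight friction keeps it in the middle until the long axis tilts by more than about 10 degrees or the case is shaken lengthwise; it then runs to the lower end and stays there on a level case until tipped more than about 25 degrees the other way.
- pad_top (a point): centre of the top of the flat square dark rubber inspection pad, 140x140x4 mm, fixed on the bench; the rattling case is held above it
- sanding_block: green and brown sanding block, 66x125x30 mm, lying flat; a bystander; origin at the centre of its underside
- tape_roll: roll of masking tape, 104 mm across, 24 mm high, lying flat; a bystander; origin at the centre of its underside
- cutters: blue-handled cutters, 62x137x14 mm, lying flat; a bystander; origin at the centre of its underside
There are look-alikes about, which are no part of the job. Leave any purple look-alike of the case_b alone.

How it is judged:
By the outcome, as a careful person would: the job done as asked, in the order asked, and still so for the second after the job is handed in, while the arm keeps its last pose, push and grip.
It also fails if it takes over 72 s, if anything falls off the work surface, if the arm or the gripper's body presses on something with over 40 N, if the wrist force passes 120 N, or if a joint passes its speed limit or range.

ROBOT

A 6-joint arm with a two-finger parallel gripper is mounted at the origin on a cart in front of the work surface, level with it; the furniture and walls round the work are solid. World frame = base frame: x ahead of the robot, y to its left, z up, the work surface at z = 0. Lengths are in m, angles in rad, forces in N, time in s.
With the tool pointing down it reaches from about 0.3 to 0.825 m from the base axis. Payload 5.4 kg.
Tool frame: the origin (TCP) lies at the very end of the fingers, on their centre line; the grasp point (between the pads) lies 19 mm behind it; z points along the fingers, y is the line along which they close (so a half turn about z gives the same grasp; the last joint's range is limited). The gripper opens to 92 mm and grips with 3 to 60 N. Pads are 20 mm wide; open, the fingers measure 128 mm over their backs; the gripper's body (75 mm by 189 mm) begins 69 mm behind the grasp point.
Start: joints at [-1.311, 0.158, 1.597, -0, 1.386, -0.21], TCP at [0.26, -0.513, 0.215] pointing down, gripper open.
Joint ranges: [-2.91, 2.91], [-0.94, 2.29], [0.18, 2.7], [-1.29, 4.43], [0.17, 2.64], [-3, 3]. Speed limits (rad/s): [2.57, 2.57, 3.14, 3.14, 3.14, 3.14].

INTERFACE

Orientations are given as a rotation vector (axis times angle).
In Python, from workcell import bot gives the robot as it stands. Calls block until the motion is done:
- bot.goto(position, orientation): joint-space move of the TCP to a pose.
- bot.line_to(position, rot=None, max_speed=0.15): straight line of the TCP; rot=None keeps the orientation; max_speed is the mean speed in m/s.
- bot.set_joints(angles): joint-space move.
- bot.set_gripper(opening, newtons=None): opening from 0.0 (shut) to 1.0 (fully open); newtons is the grip in N (None keeps the last); returns when the fingers have stopped.
- bot.hold(seconds).
- bot.inverse_kinematics(position, orientation): joint angles nearest the present ones, or None.
- bot.read_camera(name): name is "scene" or "top"; returns a dict with "pixels" (384x512x3 uint8, blue, green, red), "fx", "fy", "cx", "cy" (pixels), "R" (3x3) and "t" (3): a world point X has camera coordinates R X + t. Camera axes: x right, y down, z forward; pixel columns grow to the right and rows downward; lengths in m; the calibration is good to about 2 mm. A picture is of the moment at which its call begins. There is no depth.
A pose or a line that the arm cannot do raises bot.MotionError and nothing moves.
- bot.job_done(): hands the job in; it is judged then, once.
Readings, each from a call of its own:
- bot.current_clock(): time.
- bot.current_joints(): joint angles.
- bot.current_joint_vel(): joint speeds.
- bot.current_effort(): joint torques, N m.
- bot.current_ee_pos(): TCP position.
- bot.current_tool_rot(): TCP orientation.
- bot.current_contact_force(): force on the tool from outside, world axes, zero at the start.
- bot.current_ft_torque(): the same for the moment, N m.
- bot.current_opening(): opening from 0.0 (shut) to 1.0 (fully open).
- bot.current_grip_force(): force on a finger pad.
Only numpy, scipy, OpenCV 4.12 (cv2) and the standard library are available. Lean on these libraries where they do the work, as an engineer would, in place of code of your own. Each camera call takes 0.05 s, during which the arm holds its last target. There are 200 camera calls.

## Working session

There is one attempt and no reset: what is moved stays moved. The work goes in short steps, each a Python script; the robot and the scene stay as the last script left them, time stands still between calls to the robot, and variables do not carry over. Pictures are saved under pics/ and viewed, at most 10 in all, crops included, and the job is handed in when it is done.

```bash
mkdir -p pics && ls && python3 - <<'E'
from workcell import bot
import cv2,numpy as np
for n in("scene","top"):
    c=bot.read_camera(n); cv2.imwrite(f"pics/{n}0.png",cv2.resize(c["pixels"],(800,600),interpolation=cv2.INTER_CUBIC))
    print(n,c["fx"],c["fy"],c["cx"],c["cy"],np.round(c["R"],4).tolist(),np.round(c["t"],4).tolist())
print(bot.current_clock(),bot.current_tool_rot())
E
```

```text
pics
scene 441.27552879177387 441.27552879177387 256.1372767657069 188.44222688432873 [[-0.5012, -0.8651, 0.0212], [-0.5676, 0.3102, -0.7626], [0.6531, -0.3943, -0.6465]] [0.1532, 0.3626, 0.9557]
top 390.3035490366384 390.3035490366384 252.1229228184658 192.2429814420992 [[-0.2094, -0.9778, -0.0021], [-0.9373, 0.2013, -0.2846], [0.2788, -0.0576, -0.9586]] [-0.0309, 0.5309, 1.3702]
0.1 [-3.05369502e+00 -7.30824788e-01  7.35953001e-05]
```

View pics/top0.png

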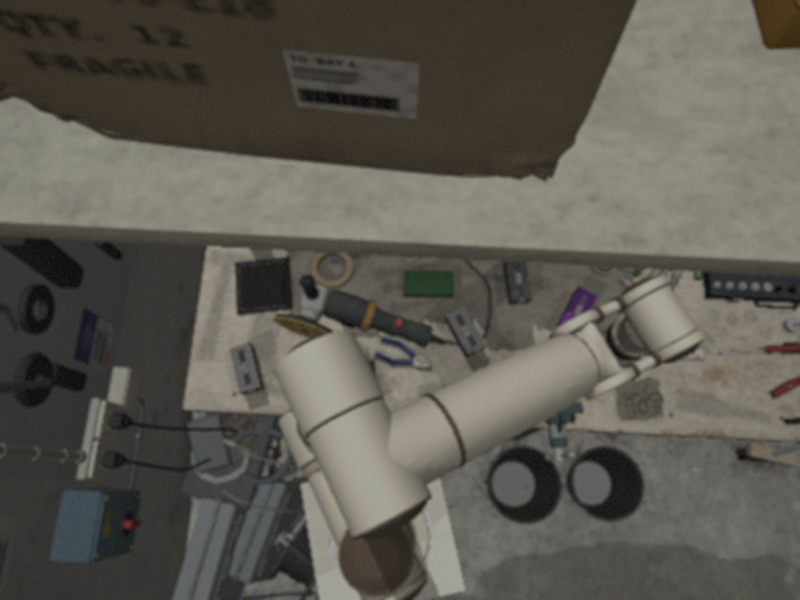

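View pics/scene0.png

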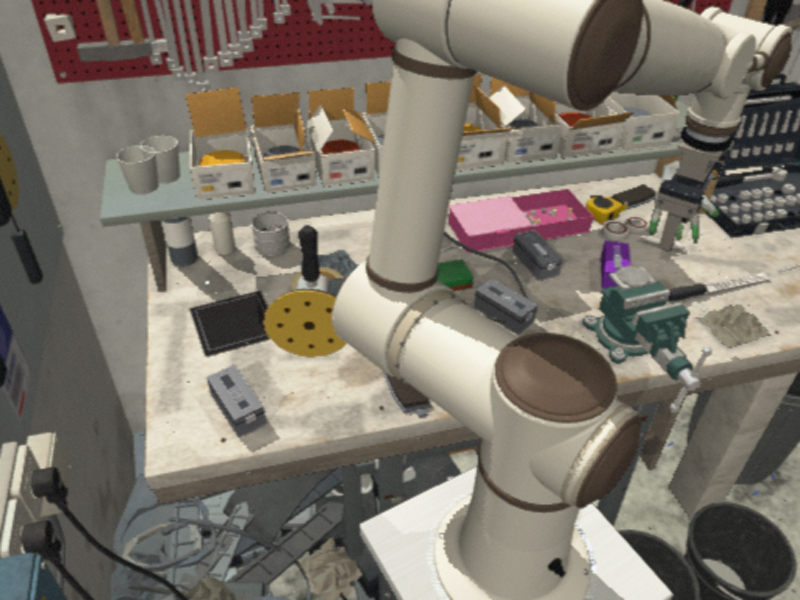

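The top view shows cases at (247,368), (466,332) and (516,282), the pad at (263,286), the purple look-alike at (577,307), and a polisher with an upright handle by the pad. The scene view agrees. I'll enlarge the cases and the pad next.

```bash
python3 - <<'E'
from workcell import bot
import cv2,numpy as np
c=bot.read_camera("top"); p=c["pixels"]
def crop(p,x,y,w,h,s): return cv2.resize(p[y:y+h,x:x+w],None,fx=s,fy=s,interpolation=cv2.INTER_CUBIC)
# left: pad + case (x140-200,y155-265), right: two cases (275..350,160..235)
a=crop(p,140,158,75,100,5); b=crop(p,272,158,80,75,5)
m=np.zeros((500,775+10,3),np.uint8); m[:,:375]=a; m[:375,385:]=b
cv2.imwrite("pics/crop1.png",m)
E
```

```text
(no output)
```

View pics/crop1.png

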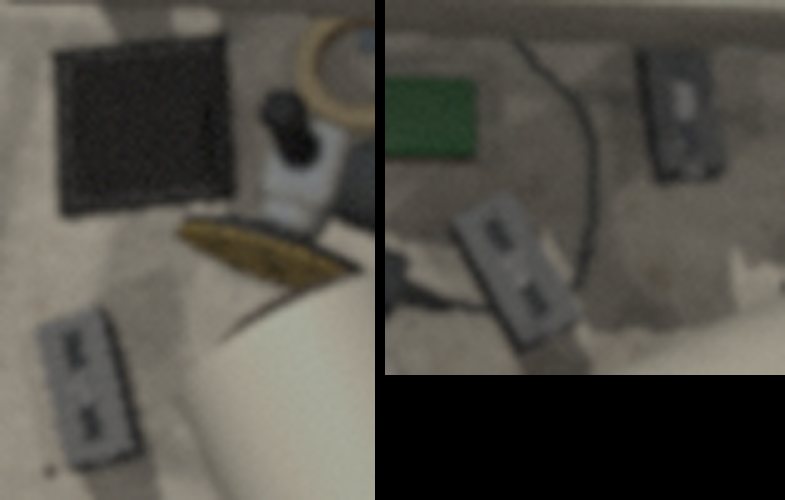

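The crop gives the lid corners of all three cases and the pad corners; next I compute poses and check the sizes.

```bash
cat > h.py <<'E'
from workcell import bot
import numpy as np, cv2
def ray(c,u,v):
    d=c["R"].T@np.array([(u-c["cx"])/c["fx"],(v-c["cy"])/c["fy"],1]); return -c["R"].T@c["t"],d
def pix(c,u,v,z):
    o,d=ray(c,u,v); return o+d*(z-o[2])/d[2]
def proj(c,X):
    q=c["R"]@np.asarray(X)+c["t"]; return np.array([q[0]/q[2]*c["fx"]+c["cx"],q[1]/q[2]*c["fy"]+c["cy"]])
E
python3 - <<'E'
from h import *
t=bot.read_camera("top"); s=bot.read_camera("scene")
L=lambda u,v:(140+u/5-.4,158+v/5-.4); R=lambda u,v:(272+(u-385)/5-.4,158+v/5-.4)
for n,f,z,P in(("pad",L,.004,[(55,52),(225,38),(235,198),(60,215)]),
 ("left",L,.046,[(38,328),(100,307),(135,453),(75,470)]),
 ("mid",R,.046,[(460,221),(515,195),(578,305),(525,342)]),
 ("far",R,.046,[(647,50),(708,52),(720,172),(661,182)])):
    Q=np.array([pix(t,*f(*p),z) for p in P])
    ax=(Q[0]+Q[1]-Q[2]-Q[3])/2; w=(Q[1]+Q[2]-Q[0]-Q[3])/2; m=Q.mean(0)
    print(n,m.round(4),"len",np.linalg.norm(ax).round(4),"wid",np.linalg.norm(w).round(4),"yaw",np.degrees(np.arctan2(ax[1],ax[0])).round(1),"wyaw+90",np.degrees(np.arctan2(w[1],w[0])).round(1)+90,"scene px",(proj(s,m)*1.5625).round())
def tri(a,b):
    (o,d),(p,e)=ray(t,*(np.array(a)/1.5625)),ray(s,*(np.array(b)/1.5625))
    k=np.linalg.lstsq(np.c_[d,-e],p-o,rcond=None)[0]; return (o+d*k[0]).round(3),(p+e*k[1]).round(3)
print("handle",tri((305,280),(308,230)))
# shelf edge
def pl(c,a,b):
    o,d=ray(c,*(np.array(a)/1.5625)); _,e=ray(c,*(np.array(b)/1.5625)); n=np.cross(d,e); return n,n@o
n1,k1=pl(t,(0,225),(700,258)); n2,k2=pl(s,(105,220),(680,165))
for y in(.4,0,-.4): print("shelf",y,np.linalg.solve(np.array([n1[[0,2]],n2[[0,2]]]),[k1-n1[1]*y,k2-n2[1]*y]).round(3))
E
```

```text
pad [0.642  0.1679 0.004 ] len 0.1343 wid 0.1356 yaw -6.1 wyaw+90 -6.700000000000003 scene px [235. 319.]
left [0.4336 0.2328 0.046 ] len 0.1121 wid 0.0461 yaw 5.5 wyaw+90 5.799999999999997 scene px [237. 389.]
mid [ 0.4152 -0.2978  0.046 ] len 0.0995 wid 0.0477 yaw 14.7 wyaw+90 18.299999999999997 scene px [507. 294.]
far [ 0.5047 -0.4498  0.046 ] len 0.1015 wid 0.0462 yaw -9.8 wyaw+90 -8.200000000000003 scene px [540. 247.]
handle (array([0.555, 0.044, 0.223]), array([0.553, 0.041, 0.223]))
shelf 0.4 [0.741 0.237]
shelf 0 [0.642 0.218]
shelf -0.4 [0.542 0.2  ]
```

The sizes are plausible and the scene reprojections agree. The shelf overhang near the far case matters, so I'll measure its front edge more closely.

```bash
python3 - <<'E'
from h import *
t=bot.read_camera("top")["pixels"]; s=bot.read_camera("scene")["pixels"]
a=cv2.resize(s[95:185,250:450],None,fx=4,fy=4,interpolation=cv2.INTER_CUBIC)
b=cv2.resize(t[138:198,270:470],None,fx=4,fy=4,interpolation=cv2.INTER_CUBIC)
cv2.imwrite("pics/crop2.png",cv2.convertScaleAbs(np.vstack([a,b])[:600],alpha=1.4))
E
```

```text
(no output)
```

View pics/crop2.png

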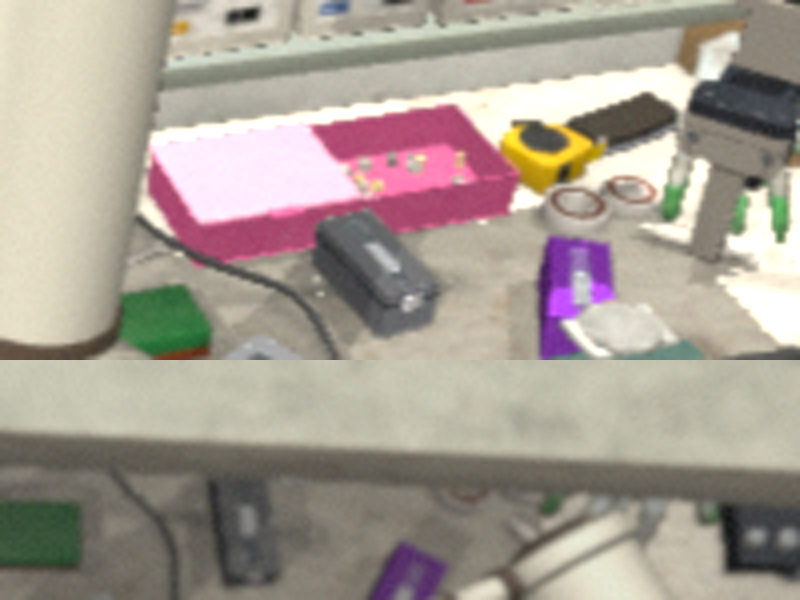

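The green shelf is low and at the back. The slab in the top view is a separate, higher shelf the scene camera doesn't see, so my earlier triangulation of it was wrong. I'll keep the carry height low. I start with the left case, which is in the clear.

```bash
cat >> h.py <<'E'
from scipy.spatial.transform import Rotation as Ro
def rot(yaw,tilt=0):
    c,s=np.cos(np.radians(yaw)),np.sin(np.radians(yaw))
    M=Ro.from_matrix(np.array([[c,s,0],[s,-c,0],[0,0,-1]]))
    return (M*Ro.from_euler('y',tilt,degrees=True)).as_rotvec()
def st(m=""):
    print(m,"t=%.2f"%bot.current_clock(),"p",bot.current_ee_pos().round(4),"F",np.round(bot.current_contact_force(),2),"M",np.round(bot.current_ft_torque(),3),"open %.3f grip %.1f"%(bot.current_opening(),bot.current_grip_force()))
def shake(p,yaw,tilts=(35,-35)):
    """tilt each way about the grasp point; returns tool-y moment when level again"""
    out=[]
    for a in tilts:
        off=lambda a:np.asarray(p)-.019*Ro.from_rotvec(rot(yaw)).as_matrix()[:,2]+.019*Ro.from_rotvec(rot(yaw,a)).as_matrix()[:,2]
        bot.goto(off(a),rot(yaw,a)); bot.hold(.4); bot.goto(p,rot(yaw)); bot.hold(.5)
        ty=Ro.from_rotvec(rot(yaw)).as_matrix()[:,1]
        m=[]
        for _ in range(5): m.append(np.dot(bot.current_ft_torque(),ty)); bot.hold(.04)
        out.append(np.mean(m)); print("tilt",a,"My %.4f"%out[-1])
    return out
E
python3 - <<'E'
from h import *
s=bot.read_camera("scene")
for n,u,v in(("leg base",160,290),):print(n,pix(s,u/1.5625,v/1.5625,0).round(3))
for u,v in((300,160.5),(378.7,147)):print("box",pix(s,u,v,0).round(3))
bot.set_gripper(0.85,40)
y=5.6
j0=bot.current_joints()
for yy in(y,y+180,y-180):
    q=bot.inverse_kinematics([.4336,.2328,.2],rot(yy)); print(yy,None if q is None else np.round(q,2))
bot.goto([.30,-.25,.30],rot(y)); st("via")
bot.goto([.4336,.2328,.16],rot(y)); st("above")
cv2.imwrite("pics/top1.png",cv2.resize(bot.read_camera("top")["pixels"][150:260,120:360],None,fx=3.3,fy=3.3,interpolation=cv2.INTER_CUBIC))
E
```

```text
leg base [ 0.8    0.267 -0.   ]
box [ 0.614 -0.35   0.   ]
box [ 0.547 -0.643  0.   ]
5.6 [ 0.25 -0.05  1.84  0.    1.35  1.72]
185.6 [ 0.25 -0.05  1.84 -0.    1.35 -1.42]
-174.4 [ 0.25 -0.05  1.84 -0.    1.35 -1.42]
via t=1.88 p [ 0.2999 -0.2506  0.2998] F [ 1.02 -0.69 -0.41] M [ 0.001 -0.003 -0.002] open 0.855 grip 0.0
above t=3.77 p [0.4343 0.2321 0.1603] F [-0.2  -0.55  0.05] M [0.057 0.026 0.072] open 0.851 grip 0.0
```

View pics/top1.png

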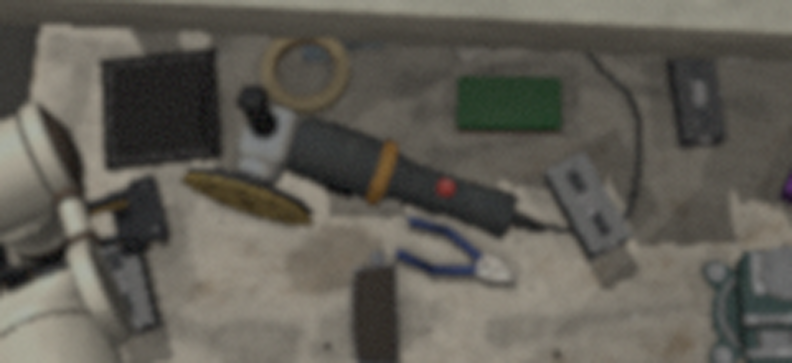

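Nothing touched on the way in, and the arm is over the left case. The mid case at (590,200) has the polisher's cord end at (545,228) beside it, so I'll grip that one a little off centre. Next I grasp and tilt-test the left case.

```bash
python3 - <<'E'
from h import *
y=5.6;x=[.4336,.2328]
bot.line_to(x+[.010],rot(y),max_speed=.12); st("down")
bot.set_gripper(0,45); bot.hold(.2); st("grip")
bot.line_to(x+[.19],max_speed=.15); bot.hold(.3); st("up")
shake(x+[.19],y); st()
cv2.imwrite("pics/sc1.png",cv2.resize(bot.read_camera("scene")["pixels"][140:300,80:290],None,fx=3.5,fy=3.5,interpolation=cv2.INTER_CUBIC))
E
```

```text
down t=5.22 p [0.4343 0.233  0.0108] F [ 0.11 -1.16  0.28] M [ 0.059  0.005 -0.008] open 0.854 grip 0.0
grip t=5.95 p [0.4339 0.2332 0.0104] F [-0.92  3.35  4.75] M [0.756 0.22  0.026] open 0.538 grip 45.0
up t=7.60 p [0.4334 0.2327 0.1896] F [-0.02 -0.21 -3.99] M [ 0.028  0.076 -0.002] open 0.540 grip 45.0
tilt 35 My 0.0101
tilt -35 My -0.0012
 t=12.32 p [0.4336 0.2328 0.19  ] F [ 1.1  -0.76 -3.87] M [-0.029 -0.01   0.029] open 0.542 grip 45.0
```

View pics/sc1.png

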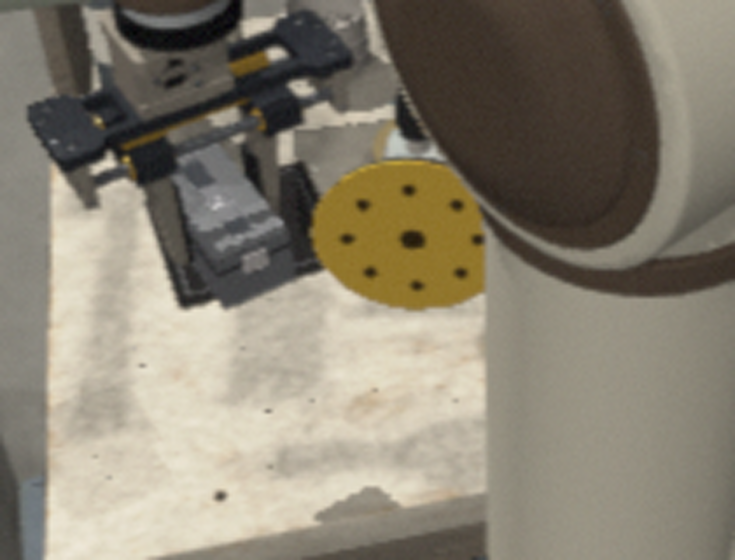

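The left case's core shows mid-slot, at about (218,203) in this picture, and the moment barely changed, so it is tight. I'll set it back, refine the mid case pose from the slot and go there.

```bash
python3 - <<'E'
from h import *
x=[.4336,.2328]
bot.line_to(x+[.05],max_speed=.2); bot.line_to(x+[.0105],max_speed=.06); st("down")
bot.set_gripper(.80); bot.line_to(x+[.16],max_speed=.2); st("rel")
bot.goto([.36,0.10,.30],rot(10)); bot.goto([.33,-.25,.25],rot(16.5)); st("via")
c=bot.read_camera("top"); P=lambda u,v:pix(c,120+u/3.3-.35,150+v/3.3-.35,.046)
a,b=P(575,180),P(600,222); d=a-b; print("mid slot",((a+b)/2).round(4),np.degrees(np.arctan2(d[1],d[0])))
a,b=P(694,68),P(705,132); d=a-b; print("far",((a+b)/2).round(4),np.degrees(np.arctan2(d[1],d[0])))
p=c["pixels"]
m=np.zeros((480,780,3),np.uint8)
m[:480,:360]=cv2.resize(p[210:270,140:185],None,fx=8,fy=8,interpolation=cv2.INTER_CUBIC)
m[:480,370:770]=cv2.resize(p[160:232,290:350],(400,480),interpolation=cv2.INTER_CUBIC)
cv2.imwrite("pics/t2.png",m)
E
```

```text
down t=14.03 p [0.4333 0.2328 0.0103] F [-0.79 -0.45 -0.03] M [-0.076  0.41   0.029] open 0.540 grip 45.0
rel t=15.45 p [0.4327 0.2326 0.1587] F [-0.71 -0.5  -0.42] M [-0.035 -0.05   0.   ] open 0.800 grip 0.0
via t=17.62 p [ 0.3305 -0.2492  0.2498] F [ 0.2  -0.65 -0.34] M [ 0.061  0.026 -0.   ] open 0.798 grip 0.0
mid slot [ 0.4162 -0.295   0.046 ] 16.505270331343443
far [ 0.5061 -0.4511  0.046 ] -6.082124713240721
```

View pics/t2.png

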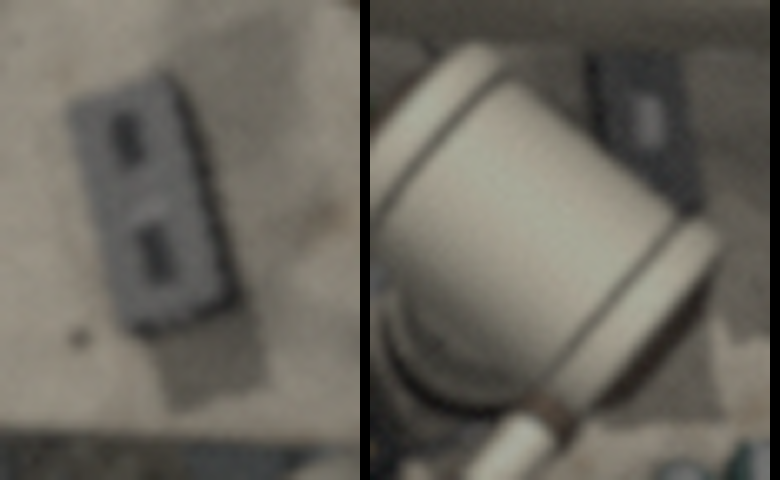

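The left case stands upright with its core still central (dark slot on both sides), so it is tight. Now the mid case, gripped 18 mm beyond its centre to clear the cord.

```bash
python3 - <<'E'
from h import *
y=16.5;k=np.radians(y)
x=[.4158+.018*np.cos(k),-.2965+.018*np.sin(k)]
bot.set_gripper(.72,50)
bot.goto(x+[.13],rot(y)); bot.line_to(x+[.014],max_speed=.1); st("down")
bot.set_gripper(0,55); bot.hold(.2); st("grip")
bot.line_to(x+[.19],max_speed=.15); bot.hold(.3); st("up")
shake(x+[.19],y); st()
cv2.imwrite("pics/sc2.png",cv2.resize(bot.read_camera("scene")["pixels"][100:230,270:440],None,fx=4,fy=4,interpolation=cv2.INTER_CUBIC))
E
```

```text
down t=19.99 p [ 0.4336 -0.2919  0.0147] F [ 0.53  0.68 -0.23] M [0.016 0.007 0.001] open 0.723 grip 0.0
grip t=20.57 p [ 0.4331 -0.291   0.0143] F [-0.18  4.07  4.82] M [0.759 0.257 0.01 ] open 0.541 grip 54.6
up t=22.20 p [ 0.4329 -0.2912  0.1896] F [ 0.3  -0.44 -2.81] M [ 0.012 -0.076 -0.082] open 0.541 grip 54.6
tilt 35 My 0.0886
tilt -35 My 0.0652
 t=26.77 p [ 0.433  -0.2914  0.19  ] F [ 0.61 -0.29 -4.3 ] M [ 0.09  -0.066 -0.038] open 0.538 grip 54.6
```

View pics/sc2.png

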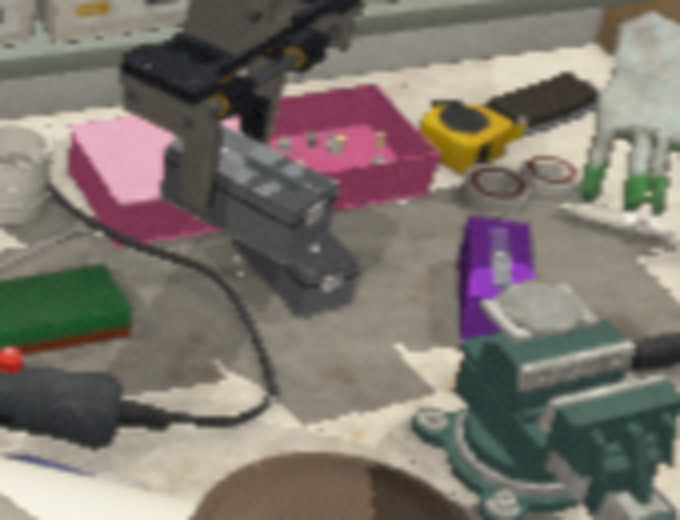

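The moment change (0.023) is well under the 0.067 expected for a loose core, but I want a closer look at the slot.

```bash
python3 - <<'E'
from h import *
m=[np.dot(bot.current_ft_torque(),Ro.from_rotvec(rot(16.5)).as_matrix()[:,1]) for _ in range(5)];print(m,bot.current_clock())
im=np.mean([bot.read_camera("scene")["pixels"][128:164,308:362].astype(float) for _ in range(6)],0).astype(np.uint8)
cv2.imwrite("pics/z2.png",cv2.convertScaleAbs(cv2.resize(im,None,fx=14,fy=14,interpolation=cv2.INTER_CUBIC),alpha=1.4))
E
```

```text
[np.float64(0.01650029698008728), np.float64(0.01650029698008728), np.float64(0.01650029698008728), np.float64(0.01650029698008728), np.float64(0.01650029698008728)] 26.8167
```

View pics/z2.png

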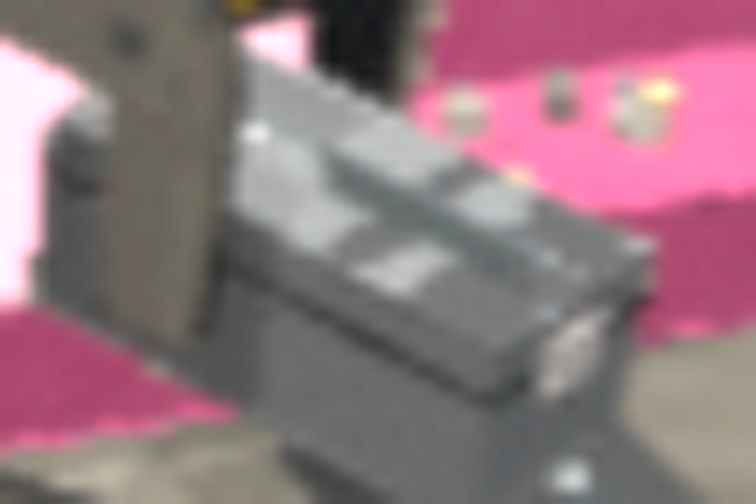

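The visible near half of the slot is dark over a long stretch, from (330,155) to (560,265), and the bright piece ends at about (325,155). I'll project the slot model to see where the core is.

```bash
python3 - <<'E'
from h import *
s=bot.read_camera("scene");y=np.radians(16.5);d=np.array([np.cos(y),np.sin(y),0])
c=np.array([.433,-.2914,.2217])-.018*d
for mm in(-55,-42,-28,-14,0,14,28,42,55): print(mm,((proj(s,c+d*mm/1e3)-[308,128]+.5)*14).round())
E
```

```text
-55 [577. 277.]
-42 [520. 249.]
-28 [460. 220.]
-14 [400. 191.]
0 [341. 162.]
14 [283. 133.]
28 [225. 105.]
42 [168.  77.]
55 [116.  52.]
```

The dark stretch covers -42 to about +3 mm. A central core would be bright from -14 to +14, so this core appears to be at the far end, which the last tilt put low. I'll confirm by tilting the other way and comparing brightness along the slot.

```bash
python3 - <<'E'
from h import *
y=np.radians(16.5);d=np.array([np.cos(y),np.sin(y),0]);p=[.433,-.2914,.19]
c=np.array([.433,-.2914,.2217])-.018*d
mm=np.arange(-50,27,5)
def prof():
    ims=[bot.read_camera("scene") for _ in range(5)]
    g=np.mean([cv2.cvtColor(i["pixels"],cv2.COLOR_BGR2GRAY).astype(np.float32) for i in ims],0)
    q=np.array([proj(ims[0],c+d*m/1e3) for m in mm],np.float32)
    return cv2.remap(g,q[:,0],q[:,1],cv2.INTER_LINEAR)[:,0].astype(int)
print(mm);print(prof())
shake(p,16.5,(38,)); print(prof())
ty=Ro.from_rotvec(rot(16.5)).as_matrix()[:,1]
def M(): 
    v=[]
    for _ in range(25): bot.hold(.03); v.append(np.dot(bot.current_ft_torque(),ty))
    return np.mean(v).round(4),(np.std(v)/5).round(4)
print(M()); shake(p,16.5,(-38,)); print(M(),prof()); st()
E
```

```text
[-50 -45 -40 -35 -30 -25 -20 -15 -10  -5   0   5  10  15  20  25]
[102  96  92  96  98  91  87  92  96  94  94 115 127 128 130  78]
tilt 38 My 0.1283
[100 109 130 132 137 122  90  92  95  93  91  88  85  85  83  68]
(np.float64(0.1093), np.float64(0.0067))
tilt -38 My 0.0456
(np.float64(0.0456), np.float64(0.0057)) [102  92  89  94  98  90  88  91  95  94  93 115 126 127 129  78]
 t=34.30 p [ 0.433  -0.2914  0.19  ] F [ 0.17 -0.69 -3.91] M [ 0.069 -0.066  0.035] open 0.538 grip 54.6
```

It is the mid case: the core runs from +15 mm to -32 mm and back, and the moment difference of 0.064 matches the prediction. I'll carry it to the pad, keeping clear of the polisher handle (top at z≈0.22).

```bash
python3 - <<'E'
from h import *
y=8.;k=np.radians(y); tx,ty_=.642+.018*np.cos(k),.168+.018*np.sin(k)
bot.goto([.37,-.15,.30],rot(16.5)); st("v1")
bot.goto([.40,.18,.30],rot(y)); st("v2")
bot.line_to([tx,ty_,.26],rot(y),max_speed=.15); st("v3")
bot.line_to([tx,ty_,.201],max_speed=.08); bot.hold(1.0); st("hold")
im=[bot.read_camera(n)["pixels"] for n in("scene","top")]
a=cv2.resize(im[0][100:260,80:250],None,fx=3,fy=3); b=cv2.resize(im[1][150:260,120:230],None,fx=2.6,fy=2.6)
m=np.zeros((480,800,3),np.uint8); m[:a.shape[0],:a.shape[1]]=a; m[:286,512:798]=b; cv2.imwrite("pics/fin.png",m)
s=bot.read_camera("scene");d=np.array([np.cos(k),np.sin(k),0]);c=np.array([.642,.168,.2327])
for q in(-55,0,55):print(q,((proj(s,c+d*q/1e3)-[80,100])*3).round())
E
```

```text
v1 t=35.08 p [ 0.3701 -0.1504  0.2994] F [ 0.17  0.12 -3.8 ] M [ 0.01  -0.036 -0.022] open 0.539 grip 54.6
v2 t=36.34 p [0.4004 0.1791 0.2995] F [ 0.53  0.28 -4.11] M [ 0.034 -0.025 -0.009] open 0.542 grip 54.6
v3 t=38.24 p [0.6595 0.1706 0.2603] F [ 0.25 -0.52 -4.24] M [ 0.001 -0.057  0.021] open 0.546 grip 54.6
hold t=40.12 p [0.6598 0.1705 0.2009] F [ 0.26  0.17 -4.55] M [ 0.031 -0.04   0.023] open 0.543 grip 54.6
-55 [205. 149.]
0 [175. 120.]
55 [147.  92.]
```

View pics/fin.png

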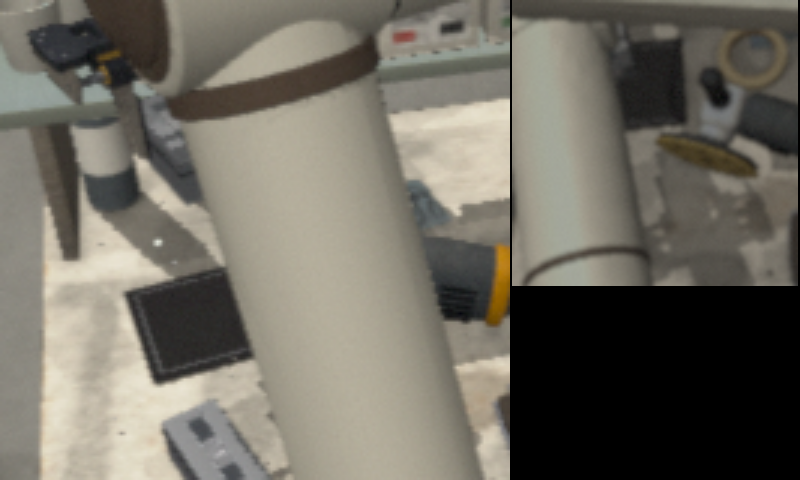

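The case is held lid-up where the model predicts, at about (175,135). The pad is below it, the left case is standing, and there is no contact force beyond the load. I'm handing it in.

```bash
python3 -c "
from workcell import bot
print(bot.current_joint_vel().round(3)); print(bot.job_done())"
```

```text
[-0.    -0.001 -0.001 -0.    -0.001 -0.001]
the job is handed in; nothing more can be done
None
```

The middle case is the one that rattles: I'm holding it level, lid up, about 20 cm above the centre of the pad. The left case did not rattle and stands upright again where it was; the third case was not picked up, and the job was handed in at about 40 s.

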